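# Load the interlocked backup dock

### The arm

A 7-joint arm with a two-finger parallel gripper is mounted at the origin on the work surface. World frame = base frame: x ahead of the robot, y to its left, z up, the work surface at z = 0. Lengths are in m, angles in rad, forces in N, time in s.
With the tool pointing down it reaches from about 0.425 to 0.875 m from the base axis. Payload 9.9 kg.
Tool frame: the origin (TCP) lies at the very end of the fingers, on their centre line; the grasp point (between the pads) lies 19 mm behind it (ctrl.hold_point_z is the distance from the TCP to the grasp point, in m); z points along the fingers, y is the line along which they close (so a half turn about z gives the same grasp; the last joint's range is limited). The gripper opens to 85 mm and grips with 20 to 120 N. Pads are 22 mm wide; open, the fingers measure 114 mm over their backs; the gripper's body (76 mm by 85 mm) begins 54 mm behind the grasp point. The pads swing forward as they close: fully open they stand 13 mm farther back than shut.
Start: joints at [-1.384, 0.576, 0.025, 1.437, -0.015, 1.129, -0.057], TCP at [0.181, 0.65, 0.231] pointing down, gripper open.
Joint ranges: [-2.76, 2.76], [-0.34, 2.15], [-1.52, 1.57], [0.19, 2.46], [-1.09, 4.23], [0.17, 1.99], [-2.82, 2.82]. Speed limits (rad/s): [2.22, 2.22, 3.01, 3.01, 3.14, 3.14, 3.14].

### API

Orientations are given as a unit quaternion [x, y, z, w].
In Python, from rig import ctrl, cams, sensors, workorder gives the robot as it stands (ctrl), with the cameras (cams), the readings (sensors) and the job (workorder).
- The arm moves only by the shell command python3 drive.py [FORCE], which reads ROWS from standard input. ROWS is a JSON list of rows, 1 to 20 of them, each of 5 numbers: dx, dy, dz in shares of the most that a row can go, 1 being 50 mm, then a turn about the tool's z in normalised numbers (1 is pi rad), then the opening from 0.0 (shut) to 1.0 (fully open); each row shifts and turns the commanded pose from where the row before left it, along the tool's axes as they then stand; what a row does not reach is not made up. A row lasts 1/10 s, in which the tool goes at most 0.05 m and 0.15 rad, less where a joint would pass 70% of its speed; a pose out of reach is approached as far as the arm can. The fingers move at their own pace and stop on an object; FORCE is the grip in N (left out, the last holds). Time passes only in rows, so rows that do not move let the fingers close. It prints the time, the measured TCP pose, the force, the opening and the grip force at its end. Shift and turn numbers lie between -1 and 1, and a call with a number outside is refused. Input that does not fit is refused with a message, and nothing moves.
- sensors.observe(): the state, without advancing time (a new reading comes with each control period).
- cams.read_camera(name): name is "scene" or "top" or "wrist"; returns a dict with "img" (384x512x3 uint8, blue, green, red), "fov_y" (degrees; the focal length in pixels is half the picture's height over the tangent of half this angle, whatever the lens; pixels are square), "cx", "cy" (the principal point, pixels), "xyz" and "rotation" of the camera in the world; the wrist camera has in their place "hand_eye" (4x4, takes a point from camera to tool coordinates, whose origin is the TCP and whose axes are the flange's). Camera axes: x right, y down, z forward; pixel columns grow to the right and rows downward; lengths in m; the calibration is good to about 2 mm. A picture is of the moment at which its call begins: read the wrist's pose just before it. There is no depth.
- workorder.finish_job(): hands the job in; it is judged then, once.
The state is a dict: "time_s": time; "qpos": joint angles; "qvel": joint speeds; "joint_efforts": joint torques, N m; "tool_pos": TCP position; "eef_rot": TCP orientation; "contact_force": force on the tool from outside, world axes, zero at the start; "torque": the same for the moment, N m; "opening": opening from 0.0 (shut) to 1.0 (fully open); "grasp_force": force on a finger pad.
Only numpy, scipy, OpenCV 4.12 (cv2) and the standard library are available. Lean on these libraries where they do the work, as an engineer would, in place of code of your own. Each camera call takes 0.05 s, during which the arm holds its last target. There are 200 camera calls.

### The job

Load the backup dock on the desk: first swing all three levers back to the open stop, then stand every drive that is there in the slot of the bay of its own colour, pressed fully down, and only then bring all three levers forward to the closed stop again. The levers are interlocked and the order is not marked: try each one lightly, leave a blocked one and try another, never force it, and close them in the reverse of the order in which they opened. Leave the other things on the desk where they are.

Things in the scene. Friction and masses are not known exactly. Their poses are not given: they have to be found in the camera images.
- console: aluminium dock console fixed to the desk; plate 165 (x from -60 to +105) x 260 x 24 mm high, hiding the interlock. Carries three bays at y = -78, 0 and +78 mm (which colour is where varies), their axes parallel to its own. Origin on the desk; +x points away from the robot, within 0.2 rad. A lever frees the next only when fully over; the order is not marked and differs from start to start.
- bay_red: the red bay, fixed on the console: two grey cheeks 60 mm long (x), 35 mm high, 37 mm wide over all, form an upright slot along x, 15 mm wide, flared to about 19 mm at the mouth, open at the top and both ends. A grey post 72 mm behind the slot's middle (+x) carries the lever; a red label lies in front. Origin: middle of the slot's floor, 24 mm above the desk.
- bay_red_seat (a point): middle of the red slot's floor, axes as the bay: where the underside centre of the red drive belongs, the drive's x along the slot's x, either way round
- lever_red (a joint): red lever's angle (rad): 0 closed, leaning 0.45 towards the robot (-x) over the rear of its slot, barring it; 0.9 open, leaning 0.45 away (+x). Hinge along y, 72 mm behind the slot's middle, 43 mm above its floor, stops at both ends; stays put. Free, it takes about 2 N at the grip; blocked, it gives up to 0.15 opening (0.25 closing). Closing order is the reverse of opening.
- lever_red_grip (a point): centre of the red lever's grip, a red cross bar 18 mm thick and 30 mm long (along y), 90 mm from the hinge; 148 mm above the desk at either stop, 157 mm midway; it can be pushed with closed fingers
- drive_red: loose drive with red ends, 0.16 to 0.3 kg, standing on edge on the desk (may be absent): black web 76 mm long (x), 12 thick (y), 75 tall with a red top band; at each end a red plate 40 wide (y), 30 tall, 8 thick (90 mm long in all). Origin: centre of the underside; x along the web, z up; both ends alike. Seated, its end plates stand just outside the ends of the cheeks.
- bay_yellow: the yellow bay, fixed on the console: two grey cheeks 60 mm long (x), 35 mm high, 37 mm wide over all, form an upright slot along x, 15 mm wide, flared to about 19 mm at the mouth, open at the top and both ends. A grey post 72 mm behind the slot's middle (+x) carries the lever; a yellow label lies in front. Origin: middle of the slot's floor, 24 mm above the desk.
- bay_yellow_seat (a point): middle of the yellow slot's floor, axes as the bay: where the underside centre of the yellow drive belongs, the drive's x along the slot's x, either way round
- lever_yellow (a joint): yellow lever's angle (rad): 0 closed, leaning 0.45 towards the robot (-x) over the rear of its slot, barring it; 0.9 open, leaning 0.45 away (+x). Hinge along y, 72 mm behind the slot's middle, 43 mm above its floor, stops at both ends; stays put. Free, it takes about 2 N at the grip; blocked, it gives up to 0.15 opening (0.25 closing). Closing order is the reverse of opening.
- lever_yellow_grip (a point): centre of the yellow lever's grip, a yellow cross bar 18 mm thick and 30 mm long (along y), 90 mm from the hinge; 148 mm above the desk at either stop, 157 mm midway; it can be pushed with closed fingers
- drive_yellow: loose drive with yellow ends, 0.16 to 0.3 kg, standing on edge on the desk (may be absent): black web 76 mm long (x), 12 thick (y), 75 tall with a yellow top band; at each end a yellow plate 40 wide (y), 30 tall, 8 thick (90 mm long in all). Origin: centre of the underside; x along the web, z up; both ends alike. Seated, its end plates stand just outside the ends of the cheeks.
- bay_blue: the blue bay, fixed on the console: two grey cheeks 60 mm long (x), 35 mm high, 37 mm wide over all, form an upright slot along x, 15 mm wide, flared to about 19 mm at the mouth, open at the top and both ends. A grey post 72 mm behind the slot's middle (+x) carries the lever; a blue label lies in front. Origin: middle of the slot's floor, 24 mm above the desk.
- bay_blue_seat (a point): middle of the blue slot's floor, axes as the bay: where the underside centre of the blue drive belongs, the drive's x along the slot's x, either way round
- lever_blue (a joint): blue lever's angle (rad): 0 closed, leaning 0.45 towards the robot (-x) over the rear of its slot, barring it; 0.9 open, leaning 0.45 away (+x). Hinge along y, 72 mm behind the slot's middle, 43 mm above its floor, stops at both ends; stays put. Free, it takes about 2 N at the grip; blocked, it gives up to 0.15 opening (0.25 closing). Closing order is the reverse of opening.
- lever_blue_grip (a point): centre of the blue lever's grip, a blue cross bar 18 mm thick and 30 mm long (along y), 90 mm from the hinge; 148 mm above the desk at either stop, 157 mm midway; it can be pushed with closed fingers
- drive_blue: loose drive with blue ends, 0.16 to 0.3 kg, standing on edge on the desk (may be absent): black web 76 mm long (x), 12 thick (y), 75 tall with a blue top band; at each end a blue plate 40 wide (y), 30 tall, 8 thick (90 mm long in all). Origin: centre of the underside; x along the web, z up; both ends alike. Seated, its end plates stand just outside the ends of the cheeks.
- mug: blue ceramic mug, 76 mm across, 90 mm tall, a bystander; origin under its centre
- stapler: red and black stapler, 130 x 34 x 46 mm, a bystander; origin under its centre
- notebook: green notebook, 150 x 210 x 18 mm, a bystander; origin under its centre
- tape: grey tape dispenser with a clear roll, 120 x 50 mm, 73 mm tall, a bystander; origin under its centre
- puck: round green glass paperweight, 72 mm across, 26 mm tall, a bystander; origin under its centre
- calculator: black calculator, 130 x 75 x 14 mm, a bystander; origin under its centre

How it is judged:
On the way, in this order (a step that is already met when the one before it is completed fails the run):
1. all three levers stand open at once (value of joint each of lever_red, lever_yellow, lever_blue above 0.8 rad), for 0.2 s.
2. every drive present is seated in the slot of its colour while all levers are open (z of drive_red in the frame of bay_red_seat between -0.004 and 0.004 m and horizontal distance between drive_red and bay_red_seat below 0.012 m and angle between the x axis of drive_red and the x axis of bay_red_seat, either way round below 0.1 rad and angle between each of drive_red, drive_yellow, drive_blue's own z axis and vertical below 0.08 rad and z of drive_yellow in the frame of bay_yellow_seat between -0.004 and 0.004 m and horizontal distance between drive_yellow and bay_yellow_seat below 0.012 m and angle between the x axis of drive_yellow and the x axis of bay_yellow_seat, either way round below 0.1 rad and z of drive_blue in the frame of bay_blue_seat between -0.004 and 0.004 m and horizontal distance between drive_blue and bay_blue_seat below 0.012 m and angle between the x axis of drive_blue and the x axis of bay_blue_seat, either way round below 0.1 rad and value of joint each of lever_red, lever_yellow, lever_blue above 0.7 rad), for 0.2 s.
At the end, for the whole second after the job is handed in: Every drive present is at rest in the slot of its colour (underside within 4 mm of the slot floor, centre within 12 mm of the slot's middle, upright within 0.08 rad and along the slot within 0.1 rad), and all three levers are closed (below 0.1 rad) (z of drive_red in the frame of bay_red_seat between -0.004 and 0.004 m and horizontal distance between drive_red and bay_red_seat below 0.012 m and angle between the x axis of drive_red and the x axis of bay_red_seat, either way round below 0.1 rad and angle between each of drive_red, drive_yellow, drive_blue's own z axis and vertical below 0.08 rad and z of drive_yellow in the frame of bay_yellow_seat between -0.004 and 0.004 m and horizontal distance between drive_yellow and bay_yellow_seat below 0.012 m and angle between the x axis of drive_yellow and the x axis of bay_yellow_seat, either way round below 0.1 rad and z of drive_blue in the frame of bay_blue_seat between -0.004 and 0.004 m and horizontal distance between drive_blue and bay_blue_seat below 0.012 m and angle between the x axis of drive_blue and the x axis of bay_blue_seat, either way round below 0.1 rad and value of joint each of lever_red, lever_yellow, lever_blue below 0.1 rad and linear speed of each of drive_red, drive_yellow, drive_blue below 0.02 m/s); the robot touches nothing.
It fails at once if a lever or bay is forced: the robot presses on a bay or its lever with more than 40 N (contact force between any of the fingers, the arm and bay_red above 40 N or contact force between any of the fingers, the arm and bay_yellow above 40 N or contact force between any of the fingers, the arm and bay_blue above 40 N).
It fails at once if a bystander is moved by more than 30 mm (distance of any of mug, stapler, notebook, tape, puck, calculator from where it was at the start of the episode above 0.03 m).
Of drive_red, drive_yellow, drive_blue only 2 to 3 are there at a start; the rules pass over those that are not, and their reading is None.
At some moment in a run one of drive_red, drive_yellow, drive_blue may be knocked a few centimetres aside while the robot is not near it.
Once in a run the grip may slacken for a moment while it holds something.
It also fails if it takes over 210 s, if anything falls off the work surface, if the arm or the gripper's body presses on something with over 40 N, if the wrist force passes 120 N, or if a joint passes its speed limit or range.

## Working session

There is one attempt and no reset: what is moved stays moved. The work goes in short steps, Python scripts to look and compute and a shell command to move; the robot and the scene stay as the last step left them, time stands still between calls to the robot, and variables do not carry over. Pictures are saved under pics/ and viewed, at most 14 in all, crops included, and the job is handed in when it is done.

```bash
ls; mkdir -p pics; python3 - <<'E'
from rig import ctrl, cams, sensors, workorder
import cv2,numpy as np
o=sensors.observe();print({k:np.round(v,3).tolist() for k,v in o.items()},ctrl.hold_point_z)
for n in("scene","top","wrist"):
    c=cams.read_camera(n);cv2.imwrite(f"pics/{n}0.png",c["img"])
    print(n,{k:np.round(v,4).tolist() for k,v in c.items() if k!="img"})
E
```

```text
drive.py
pics
rig.py
{'time_s': 0.0, 'qpos': [-1.384, 0.577, 0.025, 1.438, -0.015, 1.129, -0.056], 'qvel': [0.0, 0.0, 0.001, 0.0, -0.002, 0.001, -0.001], 'joint_efforts': [-0.001, -76.576, 2.25, -28.6, 0.015, 0.012, -0.0], 'tool_pos': [0.18, 0.65, 0.23], 'eef_rot': [0.135, 0.991, -0.001, -0.0], 'contact_force': [0.004, 0.016, 0.286], 'torque': [0.018, -0.012, -0.026], 'grasp_force': 0.0, 'opening': 0.999} 0.0187
scene {'fov_y': 55.5266, 'cx': 256.5346, 'cy': 186.2892, 'xyz': [1.3178, 0.2259, 1.1635], 'rotation': [0.583, 0.7498, -0.2512, -0.1866]}
top {'fov_y': 49.4124, 'cx': 253.5463, 'cy': 190.9643, 'xyz': [0.2375, 0.0193, 1.7511], 'rotation': [0.7065, -0.7002, 0.0729, -0.0725]}
wrist {'fov_y': 60.5791, 'cx': 261.4396, 'cy': 180.1201, 'hand_eye': [[-0.0003, -0.9652, -0.2614, 0.066], [1.0, 0.0001, -0.0012, -0.0014], [0.0012, -0.2614, 0.9652, -0.1424], [0.0, 0.0, 0.0, 1.0]]}
```

```bash
python3 - <<'E'
import cv2
for n in("scene","top"):
    cv2.imwrite(f"pics/{n}0b.png",cv2.resize(cv2.imread(f"pics/{n}0.png"),(800,600),interpolation=cv2.INTER_CUBIC))
E
```

```text
(no output)
```

View pics/scene0b.png

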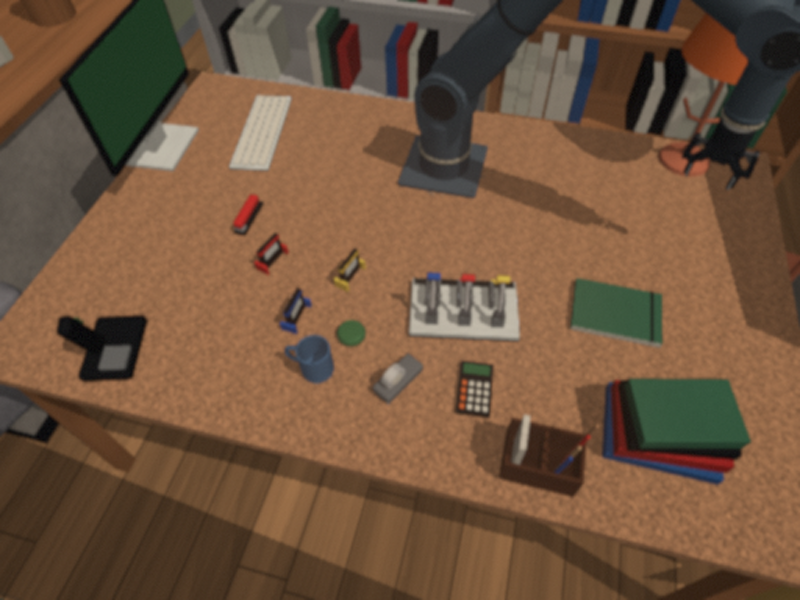

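View pics/top0b.png

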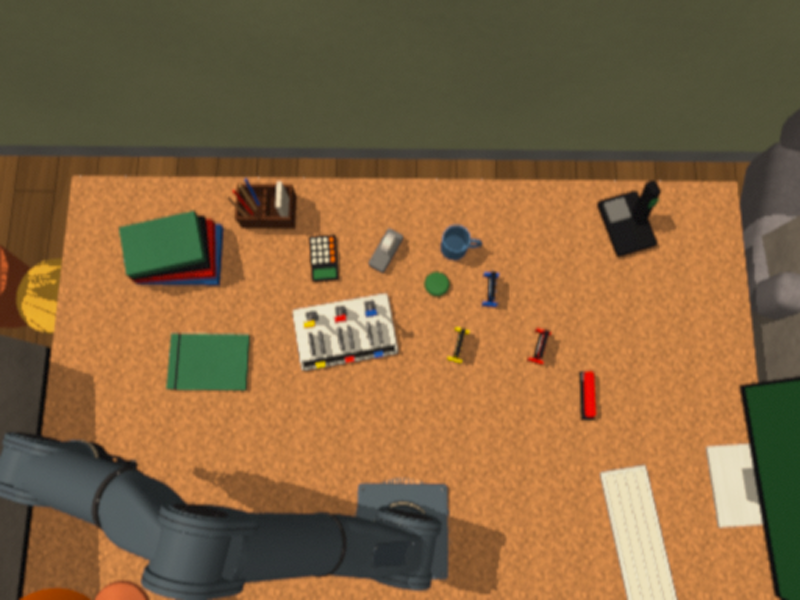

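Scene: the console is at top-cam (345,332) of the 800x600 view, with bays, left to right, yellow, red and blue. All three drives are present: yellow (459,344), red (540,346), blue (490,290). Next I'll turn these into positions.

```bash
cat > h.py <<'E'
import numpy as np,cv2
from scipy.spatial.transform import Rotation as R
from rig import ctrl, cams, sensors, workorder
def cam(n,save=None):
    o=sensors.observe();c=cams.read_camera(n)
    if n=="wrist":
        T=np.eye(4);T[:3,:3]=R.from_quat(o["eef_rot"]).as_matrix();T[:3,3]=o["tool_pos"]
        T=T@np.array(c["hand_eye"])
    else:
        T=np.eye(4);r=np.array(c["rotation"]);T[:3,:3]=R.from_quat(r).as_matrix() if r.size==4 else r;T[:3,3]=c["xyz"]
    if save: cv2.imwrite(f"pics/{save}.png",c["img"]);np.savez(f"pics/{save}.npz",T=T,f=192/np.tan(np.radians(c["fov_y"])/2),c=[c["cx"],c["cy"]])
    return c["img"]
class V:
    def __init__(s,n): d=np.load(f"pics/{n}.npz");s.T=d["T"];s.f=d["f"];s.c=d["c"];s.img=cv2.imread(f"pics/{n}.png")
    def at(s,u,v,z):
        d=s.T[:3,:3]@np.array([(u-s.c[0])/s.f,(v-s.c[1])/s.f,1]);p=s.T[:3,3]
        return p+d*(z-p[2])/d[2]
    def px(s,P):
        q=s.T[:3,:3].T@(np.array(P)-s.T[:3,3]);return s.c+s.f*q[:2]/q[2]
def tool(dw,yaw=None):
    """world displacement -> tool axes"""
    o=sensors.observe();return np.round(R.from_quat(o["eef_rot"]).inv().apply(dw),4)
def st():
    o=sensors.observe();m=R.from_quat(o["eef_rot"]).as_matrix()
    print("t %.1f"%o["time_s"],"tcp",np.round(o["tool_pos"],4),"xax yaw %.3f"%np.arctan2(m[1,0],m[0,0]),"tilt",np.round(m[:,2],3),"F",np.round(o["contact_force"],1),"q",np.round(o["qpos"],2))
E
python3 - <<'E'
from h import *
cam("top","t1");v=V("t1")
k=.64
for n,u,w,z in[("consoleFR",397,354,.024),("consoleBR",388,295,.024),("consoleBL",293,310,.024),("consoleFL",303,369,.024),
 ("gripY",311,318,.148),("gripR",340,313,.148),("gripB",370,308,.148),("labY",320,364,.024),("labR",349,359,.024),("labB",378,353,.024),
 ("dY1",463,329,.02),("dY2",455,359,.02),("dR1",544,331,.02),("dR2",536,361,.02),("dB1",491,274,.02),("dB2",489,304,.02),("mug",456,243,.09),("puck",437,284,.02),("stap",588,395,.04),("tape",386,250,.05)]:
    print(n,np.round(v.at(u*k,w*k,z),3))
st()
E
```

```text
consoleFR [0.447 0.016 0.024]
consoleBR [0.608 0.042 0.024]
consoleBL [0.564 0.298 0.024]
consoleFL [0.405 0.265 0.024]
gripY [0.521 0.232 0.148]
gripR [0.534 0.16  0.148]
gripB [0.547 0.085 0.148]
labY [0.419 0.22  0.024]
labR [0.433 0.144 0.024]
labB [0.45  0.067 0.024]
dY1 [ 0.517 -0.16   0.02 ]
dY2 [ 0.436 -0.138  0.02 ]
dR1 [ 0.513 -0.378  0.02 ]
dR2 [ 0.433 -0.354  0.02 ]
dB1 [ 0.67  -0.239  0.02 ]
dB2 [ 0.586 -0.232  0.02 ]
mug [ 0.736 -0.137  0.09 ]
puck [ 0.64  -0.091  0.02 ]
stap [ 0.343 -0.481  0.04 ]
tape [0.727 0.049 0.05 ]
t 0.2 tcp [0.1804 0.6502 0.2308] xax yaw 2.871 tilt [-0.    -0.001 -1.   ] F [ 0.5 -0.3 -0.1] q [-1.38  0.58  0.02  1.44 -0.02  1.13 -0.06]
```

The manual's scale: shifts go in shares of 50 mm and turns go in shares of pi rad. Converting my numbers, -0.0295 m is -0.59, -0.0264 m is -0.528, -0.11 rad / 3.1416 = -0.035.

```bash
echo '[[-0.59, -0.528, -0.1, 0, 1], [-0.59, -0.528, -0.1, 0, 0], [-0.59, -0.528, -0.1, 0, 0], [-0.59, -0.528, -0.1, 0, 0], [-0.59, -0.528, -0.1, 0, 0], [-0.59, -0.528, -0.1, 0, 0], [-0.59, -0.528, -0.1, 0, 0], [-0.59, -0.528, -0.1, 0, 0], [-0.59, -0.528, -0.1, 0, 0], [-0.59, -0.528, -0.1, 0, 0], [-0.59, -0.528, -0.1, 0, 0], [-0.59, -0.528, -0.1, 0, 0], [-0.59, -0.528, -0.1, 0, 0], [-0.59, -0.528, -0.1, 0, 0], [-0.59, -0.528, -0.1, 0, 0], [0, 0, 0, -0.035, 0], [0, 0, 0, -0.035, 0], [0, 0, 0, -0.035, 0], [0, 0, 0, -0.035, 0], [0, 0, 0, 0, 0]]' | python3 drive.py 30
python3 - <<'E'
from h import *
st();im=cam("wrist","w1")
cv2.imwrite("pics/w1b.png",cv2.resize(im,(800,600),interpolation=cv2.INTER_CUBIC))
E
```

```text
time_s: 2.2
tool_pos: [0.5009, 0.1503, 0.3062]
eef_rot: [-0.085, 0.996, 0.0, -0.0]
contact_force: [-0.4, 1.0, -0.2]
opening: -0.003
grasp_force: 0.0
t 2.2 tcp [0.5009 0.1503 0.3062] xax yaw -2.971 tilt [-0.  0. -1.] F [-0.4  1.  -0.2] q [-0.46  0.29  0.1   1.72 -0.03  1.14  1.4 ]
```

View pics/w1b.png

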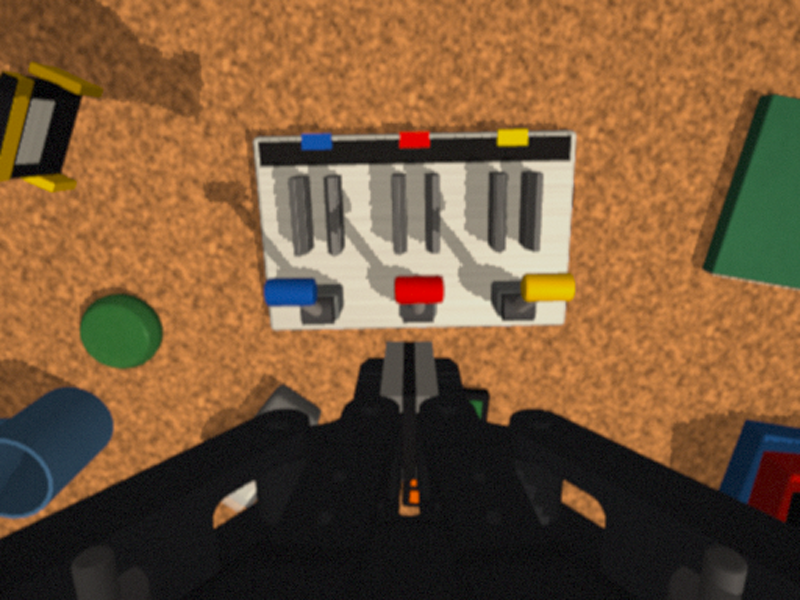

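Wrist view: the plate corners are at (256,138), (574,132), (564,325), (272,330) and the grips at (291,292), (419,290), (548,288). I'll fit the console pose to these.

```bash
cat >> h.py <<'E'
def fit(model,pts):
    model=np.array(model,float);pts=np.array(pts)[:,:2];mc=model.mean(0);pc=pts.mean(0)
    A=model-mc;B=pts-pc;th=np.arctan2((A[:,0]*B[:,1]-A[:,1]*B[:,0]).sum(),(A*B).sum())
    M=np.array([[np.cos(th),-np.sin(th)],[np.sin(th),np.cos(th)]]);t=pc-M@mc
    return t,th,np.round((pts-(model@M.T+t))*1000,1)
E
python3 - <<'E'
from h import *
v=V("w1");k=.64
c=[v.at(u*k,w*k,.024) for u,w in[(256,138),(574,132),(564,325),(272,330)]]
t,th,r=fit([[-.06,-.13],[-.06,.13],[.105,.13],[.105,-.13]],c);print(t,th,r.tolist())
M=np.array([[np.cos(th),-np.sin(th)],[np.sin(th),np.cos(th)]])
for n,u,w in[("B",291,292),("R",419,290),("Y",548,288)]:
    p=v.at(u*k,w*k,.148)[:2];print(n,p,"console frame",np.round(M.T@(p-t),4))
for y in(-.078,0,.078):
    for x in (-.03,.03): print(np.round(v.px([*(t+M@[x,y]),.059])/k))
E
```

```text
[0.48660758 0.1523583 ] 0.18921675845725372 [[0.5, 3.6], [2.0, -3.3], [-0.9, -2.0], [-1.6, 1.7]]
B [0.53433722 0.08175639] console frame [ 0.0336 -0.0783]
R [0.51982305 0.15845184] console frame [ 0.0338 -0.0003]
Y [0.50524206 0.23555359] console frame [0.034  0.0782]
[311. 176.]
[316. 255.]
[416. 175.]
[417. 253.]
[521. 173.]
[518. 252.]
```

```bash
cat >> h.py <<'E'
T0=np.array([.48660758,.1523583]);TH=.185
def con(x,y,th=None):
    a=TH;return T0+np.array([[np.cos(a),-np.sin(a)],[np.sin(a),np.cos(a)]])@[x,y]
def go(p,z,yaw=None):
    "tool-axis shift to world p,z; turn so that tool x has world yaw (mod pi)"
    o=sensors.observe();m=R.from_quat(o["eef_rot"]).as_matrix();d=np.array([*p[:2],z])-o["tool_pos"];y=np.arctan2(m[1,0],m[0,0])
    s="shift "+str(np.round(m.T@d,4).tolist())
    if yaw is not None: s+=" turn %.3f"%(-((yaw-y+np.pi/2)%np.pi-np.pi/2))
    print(s)
def tc():
    o=sensors.observe();c,s=np.cos(TH),np.sin(TH);d=o["tool_pos"][:2]-T0
    print("console-frame tcp",np.round([c*d[0]+s*d[1],-s*d[0]+c*d[1],o["tool_pos"][2]],4),"F",np.round(o["contact_force"],1))
E
python3 -c "
from h import *
tc();go(con(-.008,0),.138,TH);go(con(-.008,.078),.138);go(con(-.008,-.078),.138)"
```

```text
console-frame tcp [ 0.0137 -0.0046  0.3062] F [-0.   0.3  0.3]
shift [0.0218, 0.0042, 0.1682] turn -0.018
shift [0.0232, 0.0822, 0.1682]
shift [0.0203, -0.0737, 0.1682]
```

Scaled: 0.042 m is 0.84, 0.022 m is 0.44, -0.018 rad / 3.1416 = -0.0057.

```bash
echo '[[0.44, 0.08, 0, -0.0057, 0], [0, 0, 0.84, 0, 0], [0, 0, 0.84, 0, 0], [0, 0, 0.84, 0, 0], [0, 0, 0.84, 0, 0], [-0.24, 0, 0, 0, 0], [-0.12, 0, 0, 0, 0], [-0.08, 0, 0, 0, 0], [-0.08, 0, 0, 0, 0], [0, 0, 0, 0, 0]]' | python3 drive.py;python3 -c "
from h import *
tc()"
echo '[[-0.08, 0, 0, 0, 0], [-0.08, 0, 0, 0, 0], [0, 0, 0, 0, 0]]' | python3 drive.py
echo '[[-0.06, 0, 0, 0, 0], [0, 0, 0, 0, 0]]' | python3 drive.py; python3 -c "
from h import *
tc()"
```

```text
time_s: 3.25
tool_pos: [0.5054, 0.1559, 0.1397]
eef_rot: [-0.093, 0.996, 0.0, 0.001]
contact_force: [-1.1, 0.4, 0.1]
opening: 0.001
grasp_force: 0.0
console-frame tcp [0.0191 0.     0.1397] F [-1.1  0.4  0.1]
time_s: 3.55
tool_pos: [0.5128, 0.1572, 0.1385]
eef_rot: [-0.093, 0.996, 0.0, 0.0]
contact_force: [-0.5, 0.8, -0.3]
opening: 0.002
grasp_force: 0.0
time_s: 3.75
tool_pos: [0.5154, 0.1576, 0.1383]
eef_rot: [-0.093, 0.996, 0.0, 0.0]
contact_force: [0.2, -0.2, -0.1]
opening: -0.003
grasp_force: 0.2
console-frame tcp [ 2.920e-02 -1.000e-04  1.383e-01] F [ 0.2 -0.2 -0.1]
```

Scaled: -0.004 m is -0.08.

```bash
for i in 1 ; do echo '[[-0.08, 0, 0, 0, 0], [-0.08, 0, 0, 0, 0]]' | python3 drive.py|grep -E 'force'; done
echo '[[-0.08, 0, 0, 0, 0], [-0.08, 0, 0, 0, 0]]' | python3 drive.py|grep -E 'force'; python3 -c "
from h import *
tc();im=cam('wrist','w2');cv2.imwrite('pics/w2b.png',im[60:340])"
```

```text
contact_force: [-2.3, 0.5, 0.9]
grasp_force: 1.1
contact_force: [-1.9, 0.1, 0.8]
grasp_force: 0.9
console-frame tcp [ 0.0453 -0.      0.1383] F [-1.9  0.1  0.8]
```

View pics/w2b.png

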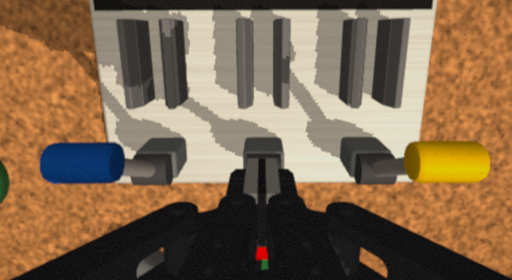

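Red is moving freely: 2 N past the blocked range. I'll carry on to its stop.

Scaled: -0.01 m is -0.2.

```bash
echo '[[-0.2, 0, 0, 0, 0], [-0.2, 0, 0, 0, 0], [-0.2, 0, 0, 0, 0], [-0.2, 0, 0, 0, 0], [0, 0, 0, 0, 0]]' | python3 drive.py|grep contact; echo '[[-0.08, 0, 0, 0, 0], [-0.08, 0, 0, 0, 0]]' | python3 drive.py|grep contact;echo '[[-0.06, 0, 0, 0, 0], [0, 0, 0, 0, 0]]' | python3 drive.py|grep contact;python3 -c "
from h import *
tc()"
```

```text
contact_force: [-0.4, 0.2, 0.5]
contact_force: [-6.0, -1.6, -0.7]
contact_force: [-12.8, -1.6, 5.8]
console-frame tcp [0.0926 0.     0.1379] F [-12.8  -1.6   5.8]
```

Scaled: 0.048 m is 0.96, 0.039 m is 0.78.

```bash
echo '[[0.96, 0, 0, 0, 0], [0.96, 0, 0, 0, 0], [0, 0.78, 0, 0, 0], [0, 0.78, 0, 0, 0], [-0.16, 0, 0, 0, 0], [-0.12, 0, 0, 0, 0], [-0.12, 0, 0, 0, 0], [0, 0, 0, 0, 0]]' | python3 drive.py|grep contact; echo '[[-0.08, 0, 0, 0, 0], [0, 0, 0, 0, 0]]' | python3 drive.py|grep contact;python3 -c "
from h import *
tc()"; echo '[[-0.08, 0, 0, 0, 0], [0, 0, 0, 0, 0]]' | python3 drive.py|grep contact; echo '[[-0.06, 0, 0, 0, 0], [0, 0, 0, 0, 0]]' | python3 drive.py|grep contact;python3 -c "
from h import *
tc()"
```

```text
contact_force: [0.3, -0.1, -0.5]
contact_force: [-0.0, -1.4, 0.0]
console-frame tcp [0.0241 0.0769 0.1383] F [-0.  -1.4  0. ]
contact_force: [0.3, 0.4, 0.1]
contact_force: [-1.2, -0.5, -0.1]
console-frame tcp [0.0311 0.0779 0.1384] F [-1.2 -0.5 -0.1]
```

Scaled: -0.003 m is -0.06.

```bash
for r in 1; do echo '[[-0.06, 0, 0, 0, 0], [0, 0, 0, 0, 0]]' | python3 drive.py|grep contact; echo '[[-0.06, 0, 0, 0, 0]]' | python3 drive.py|grep contact;python3 -c "
from h import *
tc()
im=cam('wrist','w3');cv2.imwrite('pics/w3b.png',im[60:340])"; done
```

```text
contact_force: [-0.2, 0.4, 0.5]
contact_force: [-1.9, -0.5, 1.1]
console-frame tcp [0.0365 0.0781 0.1383] F [-1.9 -0.5  1.1]
```

View pics/w3b.png

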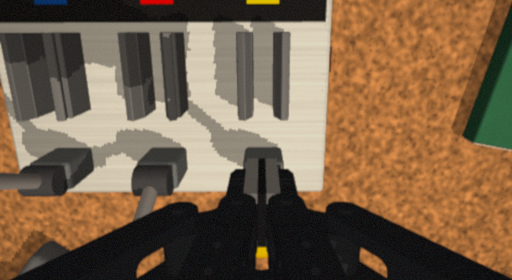

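Scaled: -0.004 m is -0.08.

```bash
echo '[[-0.08, 0, 0, 0, 0], [0, 0, 0, 0, 0]]' | python3 drive.py|grep contact; echo '[[-0.2, 0, 0, 0, 0], [-0.2, 0, 0, 0, 0], [-0.2, 0, 0, 0, 0], [-0.2, 0, 0, 0, 0], [0, 0, 0, 0, 0]]' | python3 drive.py|grep contact; echo '[[-0.08, 0, 0, 0, 0], [-0.08, 0, 0, 0, 0]]' | python3 drive.py|grep contact;echo '[[-0.06, 0, 0, 0, 0], [-0.04, 0, 0, 0, 0], [0, 0, 0, 0, 0]]' | python3 drive.py|grep contact;python3 -c "
from h import *
tc()"
```

```text
contact_force: [-0.6, 0.7, -0.8]
contact_force: [0.2, 0.1, 0.6]
contact_force: [-1.6, -0.5, -2.5]
contact_force: [-6.7, -2.1, 2.7]
console-frame tcp [0.0921 0.078  0.1381] F [-6.7 -2.1  2.7]
```

Scaled: 0.047 m is 0.94, -0.039 m is -0.78.

```bash
echo '[[0.94, 0, 0, 0, 0], [0.94, 0, 0, 0, 0], [0, -0.78, 0, 0, 0], [0, -0.78, 0, 0, 0], [0, -0.78, 0, 0, 0], [0, -0.78, 0, 0, 0], [-0.2, 0, 0, 0, 0], [-0.2, 0, 0, 0, 0], [0, 0, 0, 0, 0]]' | python3 drive.py|grep contact; echo '[[-0.1, 0, 0, 0, 0], [0, 0, 0, 0, 0]]' | python3 drive.py|grep contact; echo '[[-0.1, 0, 0, 0, 0], [0, 0, 0, 0, 0]]' | python3 drive.py|grep contact; echo '[[-0.08, 0, 0, 0, 0], [0, 0, 0, 0, 0]]' | python3 drive.py|grep contact;echo '[[-0.08, 0, 0, 0, 0], [0, 0, 0, 0, 0]]' | python3 drive.py|grep contact; python3 -c "
from h import *
tc()"
```

```text
contact_force: [0.3, 0.8, -0.3]
contact_force: [-0.2, 0.9, 0.3]
contact_force: [-0.0, 0.1, 0.1]
contact_force: [0.1, 0.2, -0.1]
contact_force: [-0.3, -0.6, 0.2]
console-frame tcp [ 0.0386 -0.0781  0.1383] F [-0.3 -0.6  0.2]
```

Scaled: -0.01 m is -0.2.

```bash
echo '[[-0.2, 0, 0, 0, 0], [-0.2, 0, 0, 0, 0], [-0.2, 0, 0, 0, 0], [-0.2, 0, 0, 0, 0], [0, 0, 0, 0, 0]]' | python3 drive.py|grep contact; echo '[[-0.1, 0, 0, 0, 0], [-0.1, 0, 0, 0, 0]]' | python3 drive.py|grep contact;echo '[[-0.06, 0, 0, 0, 0], [-0.06, 0, 0, 0, 0], [0, 0, 0, 0, 0]]' | python3 drive.py|grep contact;python3 -c "
from h import *
tc();go(con(.09,-.078),.3)
cam('top','t2');v=V('t2');cv2.imwrite('pics/t2c.png',cv2.resize(v.img[160:250,170:380],None,fx=3.8,fy=3.8,interpolation=cv2.INTER_CUBIC))"
```

```text
contact_force: [0.2, 0.6, 0.4]
contact_force: [-1.8, -0.8, -0.9]
contact_force: [-5.2, -1.1, 1.6]
console-frame tcp [ 0.0929 -0.0779  0.138 ] F [-5.2 -1.1  1.6]
shift [0.0033, -0.0001, -0.1619]
```

View pics/t2c.png

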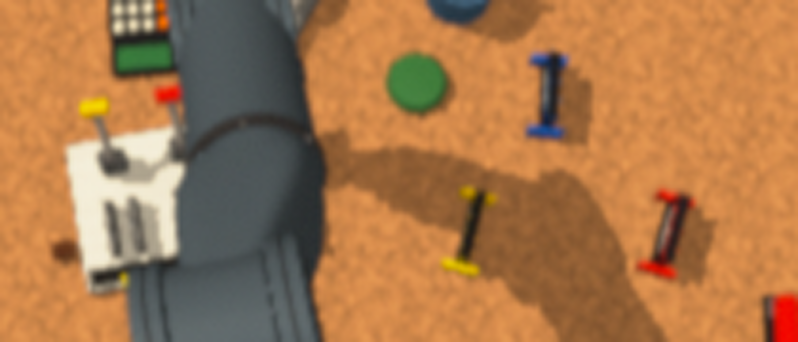

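Everything is open (order red, yellow, blue). Now to look over the drives.

Scaled: -0.042 m is -0.84, -0.04 m is -0.8.

```bash
echo '[[0.08, 0, -0.8, 0, 0], [0, 0, -0.8, 0, 0], [0, 0, -0.8, 0, 0], [0, 0, -0.84, 0, 0]]' | python3 drive.py |grep time; python3 -c "
from h import *
go([.57,-.25],.3,-.2)"
```

```text
time_s: 11.2
shift [0.083, -0.3327, 0.0022] turn 0.387
```

Scaled: -0.0416 m is -0.832, 0.0104 m is 0.208, 0.13 rad / 3.1416 = 0.0414.

```bash
echo '[[0.208, -0.832, 0, 0, 0.3], [0.208, -0.832, 0, 0, 0.3], [0.208, -0.832, 0, 0, 0], [0.208, -0.832, 0, 0, 0], [0.208, -0.832, 0, 0, 0], [0.208, -0.832, 0, 0, 0], [0.208, -0.832, 0, 0, 0], [0.208, -0.832, 0, 0, 0], [0, 0, 0, 0.0414, 0], [0, 0, 0, 0.0414, 0], [0, 0, 0, 0.0414, 0], [0, 0, 0, 0, 0]]' | python3 drive.py |grep time; python3 -c "
from h import *
st();im=cam('wrist','w4');cv2.imwrite('pics/w4b.png',cv2.resize(im,(800,600),interpolation=cv2.INTER_CUBIC))"
```

```text
time_s: 12.4
t 12.4 tcp [ 0.5701 -0.2503  0.3006] xax yaw 2.937 tilt [ 0.001 -0.001 -1.   ] F [0.3 0.1 0.5] q [ 0.17  0.46  0.27  1.48 -0.12  1.22  1.82]
```

View pics/w4b.png

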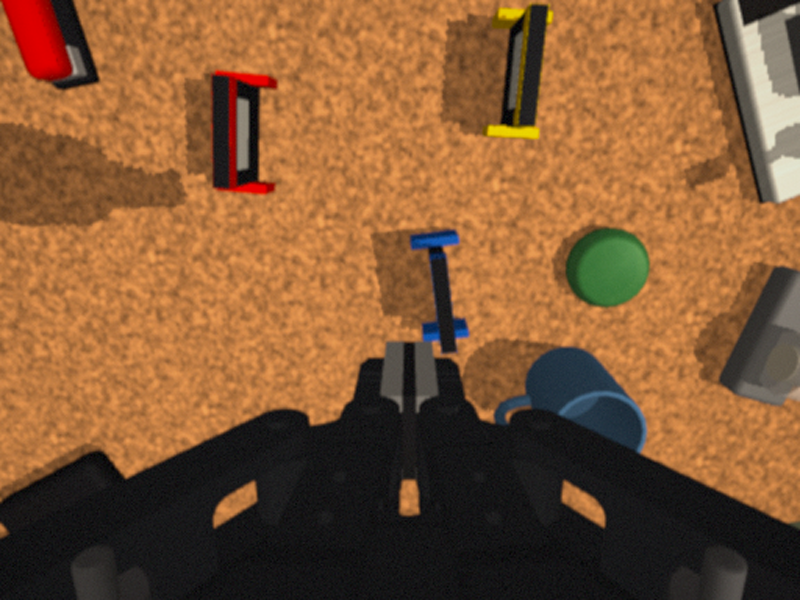

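Wrist view (800x600): web-top centre lines are red (221,74)-(221,188), yellow (539,7)-(528,126) and blue (436,251)-(449,350).

```bash
python3 - <<'E'
from h import *
v=V("w4");k=.64
for n,a,b,c,d in[("R",(221,74),(221,188),(245,80),(249,187)),("Y",(539,7),(528,126),(524,17),(513,132)),("B",(436,251),(449,350),(435,240),(446,330))]:
    p,q=[v.at(x*k,y*k,.075)[:2] for x,y in(a,b)];r,s=[v.at(x*k,y*k,.028)[:2] for x,y in(c,d)]
    for p,q in((p,q),(r,s)):
        w=q-p;print(n,"c",np.round((p+q)/2,4),"len %.4f yaw %.3f"%(np.hypot(*w),np.arctan2(w[1],w[0])))
E
```

```text
R c [ 0.4726 -0.3639] len 0.0757 yaw -0.301
R c [ 0.4742 -0.3606] len 0.0800 yaw -0.249
Y c [ 0.4754 -0.1476] len 0.0739 yaw -0.241
Y c [ 0.4749 -0.1479] len 0.0812 yaw -0.251
B c [ 0.6235 -0.2372] len 0.0786 yaw -0.063
B c [ 0.6247 -0.2362] len 0.0791 yaw -0.072
```

```bash
python3 -c "
from h import *
go([.624,-.2368],.043,-.067)"
```

```text
shift [-0.05, 0.0239, 0.2576] turn -0.133
```

Scaled: 0.045 m is 0.9, 0.04 m is 0.8, -0.133 rad / 3.1416 = -0.0423.

```bash
echo '[[-0.5, 0.24, 0, 0, 0.7], [-0.5, 0.24, 0, -0.0423, 0.7], [0, 0, 0.9, 0, 0.7], [0, 0, 0.9, 0, 0.7], [0, 0, 0.9, 0, 0.7], [0, 0, 0.8, 0, 0.7], [0, 0, 0.6, 0, 0.7]]' | python3 drive.py |grep -E 'tool_pos|contact'; python3 -c "
from h import *
st();im=cam('wrist','w5');cv2.imwrite('pics/w5b.png',im)"
```

```text
tool_pos: [0.6229, -0.2361, 0.0928]
contact_force: [-1.3, -0.8, 0.4]
t 13.2 tcp [ 0.6229 -0.2361  0.0928] xax yaw 3.077 tilt [-0.001  0.001 -1.   ] F [-1.3 -0.8  0.4] q [ 0.19  0.7   0.18  1.62 -0.16  0.83  1.94]
```

View pics/w5b.png

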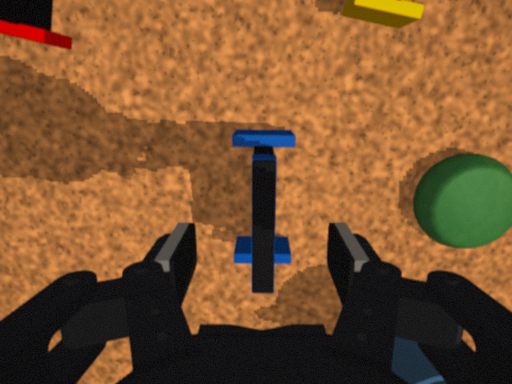

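Blue is well centred between the fingers: strip at u=263, from v=160 to 292.

```bash
python3 -c "
from h import *
v=V('w5');a=v.at(264,158,.075);b=v.at(263,292,.075);print(a,b,(a+b)/2);go(((a+b)/2)[:2],.043,-.067)"
```

```text
[ 0.58859812 -0.23422497  0.075     ] [ 0.66417994 -0.23956684  0.075     ] [ 0.62638903 -0.2368959   0.075     ]
shift [-0.006, -0.0014, 0.0454] turn 0.002
```

Scaled: 0.025 m is 0.5, -0.003 m is -0.06.

```bash
echo '[[-0.06, 0, 0.5, 0, 0.7], [0, 0, 0.48, 0, 0.7], [0, 0, 0, 0, 0.1], [0, 0, 0, 0, 0.05], [0, 0, 0, 0, 0.05], [0, 0, 0, 0, 0.05]]' | python3 drive.py 80;echo '[[0, 0, -0.4, 0, 0.05], [0, 0, -0.8, 0, 0.05], [0, 0, -0.8, 0, 0.05], [0, 0, -0.6, 0, 0.05]]' | python3 drive.py; python3 -c "
from h import *
st();go(con(0,-.078),.17,TH)"
```

```text
time_s: 13.8
tool_pos: [0.6275, -0.2372, 0.0481]
eef_rot: [0.035, 0.999, -0.0, 0.001]
contact_force: [-0.7, 1.0, 4.5]
opening: 0.122
grasp_force: 81.2
time_s: 14.2
tool_pos: [0.6269, -0.2373, 0.1798]
eef_rot: [0.035, 0.999, -0.0, 0.001]
contact_force: [0.4, -0.9, -1.4]
opening: 0.126
grasp_force: 80.2
t 14.2 tcp [ 0.6269 -0.2373  0.1798] xax yaw 3.072 tilt [ 0.003 -0.001 -1.   ] F [ 0.4 -0.9 -1.4] q [ 0.17  0.62  0.21  1.53 -0.14  1.01  1.92]
shift [0.1474, 0.3035, 0.0091] turn -0.255
```

Scaled: 0.0276 m is 0.552, 0.0134 m is 0.268, -0.13 rad / 3.1416 = -0.0414.

```bash
echo '[[0.268, 0.552, 0, 0, 0.05], [0.268, 0.552, 0, 0, 0.05], [0.268, 0.552, 0, 0, 0.05], [0.268, 0.552, 0, 0, 0.05], [0.268, 0.552, 0, 0, 0.05], [0.268, 0.552, 0, 0, 0.05], [0.268, 0.552, 0, 0, 0.05], [0.268, 0.552, 0, 0, 0.05], [0.268, 0.552, 0, 0, 0.05], [0.268, 0.552, 0, 0, 0.05], [0.268, 0.552, 0, 0, 0.05], [0, 0, 0, -0.0414, 0.05], [0, 0, 0, -0.0398, 0.05], [0, 0, 0, 0, 0.05]]' | python3 drive.py |grep -E 'grasp|opening'; python3 -c "
from h import *
st();tc();im=cam('wrist','w6');go(con(0,-.078),.17,TH);cv2.imwrite('pics/w6b.png',im)"
```

```text
opening: 0.122
grasp_force: 80.2
t 15.6 tcp [0.5006 0.0764 0.1771] xax yaw -2.954 tilt [ 0.001  0.    -1.   ] F [-0.3 -0.5 -2.3] q [-0.34  0.39  0.13  1.95 -0.07  0.8   1.59]
console-frame tcp [-0.0002 -0.0772  0.1771] F [-0.3 -0.5 -2.3]
shift [-0.0002, -0.0004, 0.007] turn -0.002
```

View pics/w6b.png

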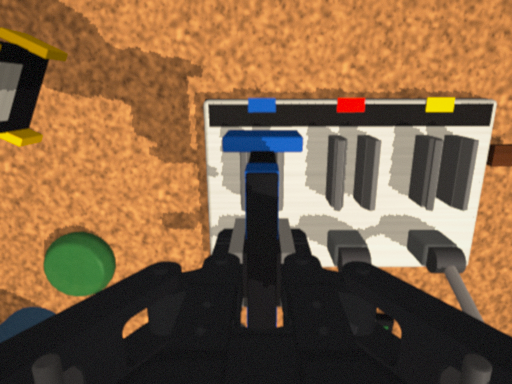

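```bash
python3 - <<'E'
from h import *
v=V("w6")
c,s=np.cos(TH),np.sin(TH)
def cf(u,w,z):
    d=v.at(u,w,z)[:2]-T0;return np.round([c*d[0]+s*d[1],-s*d[0]+c*d[1]],4)
for n,a in dict(lB=(262,105,.0245),lR=(351,105,.0245),lY=(440,105,.0245),FL=(206,101,.024),FR=(495,101,.024)).items(): print(n,cf(*a))
im=cv2.resize(v.img[90:280,190:510],None,fx=2.5,fy=2.5,interpolation=cv2.INTER_CUBIC);cv2.imwrite("pics/w6c.png",im)
E
```

```text
lB [-0.0551 -0.0785]
lR [-0.0553 -0.0006]
lY [-0.0556  0.0773]
FL [-0.0584 -0.1274]
FR [-0.0591  0.1251]
```

View pics/w6c.png

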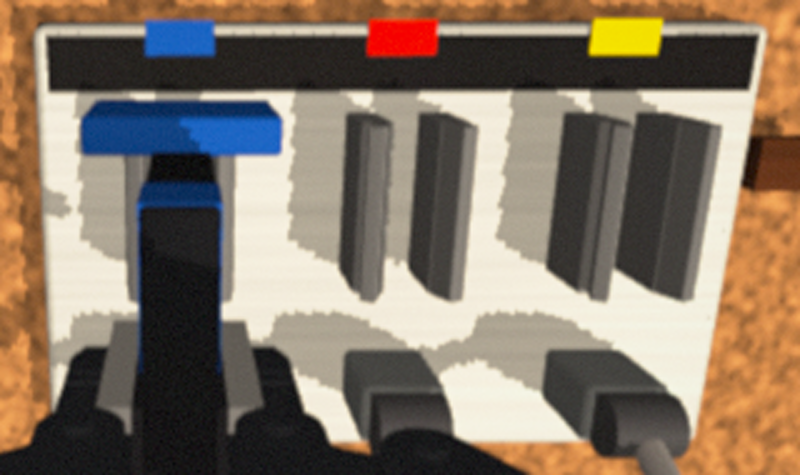

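Alignment agrees to under 1 mm, so I'll insert.

Scaled: 0.03 m is 0.6, 0.02 m is 0.4.

```bash
echo '[[0, 0, 0.6, 0, 0.05], [0, 0, 0.6, 0, 0.05], [0, 0, 0.4, 0, 0.05], [0, 0, 0.2, 0, 0.05], [0, 0, 0.12, 0, 0.05], [0, 0, 0, 0, 0.05]]' | python3 drive.py |grep -E 'grasp|contact|tool'; echo '[[0, 0, 0.08, 0, 0.05], [0, 0, 0.06, 0, 0.05], [0, 0, 0, 0, 0.05]]' | python3 drive.py |grep -E 'grasp|contact|tool';python3 -c "
from h import *
st();tc()"
```

```text
tool_pos: [0.5007, 0.0761, 0.0803]
contact_force: [-1.3, -0.2, -1.6]
grasp_force: 80.2
tool_pos: [0.5007, 0.0763, 0.0734]
contact_force: [-0.5, 0.4, -2.1]
grasp_force: 80.2
t 16.6 tcp [0.5007 0.0763 0.0734] xax yaw -2.957 tilt [ 0.  0. -1.] F [-0.5  0.4 -2.1] q [-0.31  0.55  0.1   2.06 -0.1   0.54  1.62]
console-frame tcp [-0.0002 -0.0774  0.0734] F [-0.5  0.4 -2.1]
```

Scaled: 0.002 m is 0.04.

```bash
echo '[[0, 0, 0.04, 0, 0.05], [0, 0, 0, 0, 0.05]]' | python3 drive.py |grep -E 'contact|tool'; echo '[[0, 0, 0.04, 0, 0.05], [0, 0, 0, 0, 0.05]]' | python3 drive.py |grep -E 'contact|tool'
```

```text
tool_pos: [0.5008, 0.0763, 0.072]
contact_force: [-2.4, 1.0, 6.8]
tool_pos: [0.5008, 0.0764, 0.0719]
contact_force: [-9.6, -0.7, 37.1]
```

Seated at z=0.072, as predicted. I'll release, rise, and work out the route to yellow.

```bash
echo '[[0, 0, -0.06, 0, 0.05], [0, 0, 0, 0, 0.35], [0, 0, 0, 0, 0.35], [0, 0, -0.6, 0, 0.35], [0, 0, -0.8, 0, 0.35], [0, 0, -0.8, 0, 0.35]]' | python3 drive.py |grep -E 'contact|tool|open';python3 -c "
from h import *
im=cam('wrist','w7');cam('top','t3');st();go([.475,-.148],.19,-.246)
v=V('w7');w=V('t3');cv2.imwrite('pics/c7.png',np.hstack([cv2.resize(v.img,(480,360)),cv2.resize(w.img[150:240,240:380],(300,193)).repeat(1,0) if 0 else cv2.copyMakeBorder(cv2.resize(w.img[150:240,230:380],(320,192)),0,168,0,0,0)]))"
```

```text
tool_pos: [0.5001, 0.076, 0.183]
contact_force: [0.6, 0.5, -0.6]
opening: 0.349
t 17.6 tcp [0.5032 0.0765 0.1866] xax yaw -2.957 tilt [ 0.007  0.002 -1.   ] F [-0.1 -0.3  0.4] q [-0.34  0.38  0.14  1.94 -0.07  0.82  1.59]
shift [0.0689, -0.2155, -0.004] turn 0.431
```

View pics/c7.png

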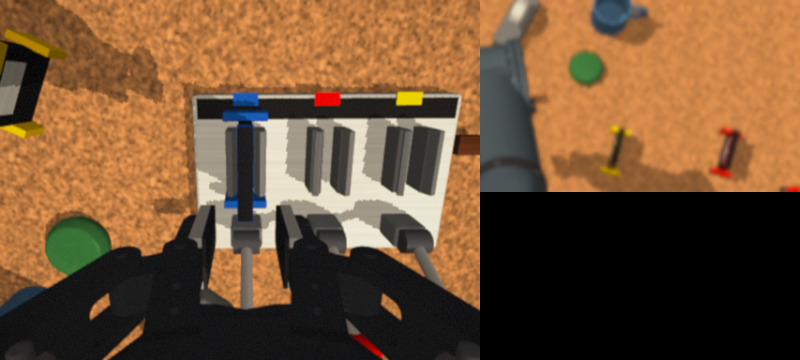

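Blue is seated and yellow and red have not been disturbed. On to yellow; I'll check it with colour centroids.

Scaled: -0.0308 m is -0.616, 0.0098 m is 0.196, 0.144 rad / 3.1416 = 0.0458.

```bash
echo '[[0.196, -0.616, 0, 0, 0.7], [0.196, -0.616, 0, 0, 0.7], [0.196, -0.616, 0, 0, 0.7], [0.196, -0.616, 0, 0, 0.7], [0.196, -0.616, 0, 0, 0.7], [0.196, -0.616, 0, 0, 0.7], [0.196, -0.616, 0, 0, 0.7], [0, 0, 0, 0.0458, 0.7], [0, 0, 0, 0.0458, 0.7], [0, 0, 0, 0.0455, 0.7], [0, 0, 0, 0, 0.7], [0, 0, 0, 0, 0.7]]' | python3 drive.py |grep -E 'tool';cat >> h.py <<'E'
def plates(n,hue,xy,rad=.09):
    "two biggest coloured blobs near xy (end plates), their world centres at z=.026"
    v=V(n);h=cv2.cvtColor(v.img,cv2.COLOR_BGR2HSV);lo,hi=hue
    m=cv2.inRange(h,(lo,180,50),(hi,255,255))
    if lo==0: m=cv2.inRange(h,(0,215,70),(4,255,255))|cv2.inRange(h,(176,215,70),(180,255,255))
    k,l,s,c=cv2.connectedComponentsWithStats(m)
    for i in range(1,k):
        p=v.at(*c[i],.026)[:2]
        if s[i,4]>30 and np.hypot(*(p-xy))<rad: print(s[i].tolist(),np.round(c[i]),np.round(p,4))
E
python3 - <<'E'
from h import *
st();cam("wrist","w8");plates("w8",(22,32),[.475,-.148])
E
```

```text
tool_pos: [0.4727, -0.1482, 0.1819]
t 18.9 tcp [ 0.4727 -0.1482  0.1819] xax yaw 2.900 tilt [-0.001 -0.    -1.   ] F [-0.4 -0.2 -0.5] q [-0.    0.38  0.29  1.98 -0.15  0.8   1.7 ]
[243, 115, 45, 12, 464] [265. 121.] [ 0.4339 -0.1371]
[258, 129, 16, 5, 54] [265. 130.] [ 0.4421 -0.139 ]
[243, 195, 15, 20, 240] [250. 204.] [ 0.5074 -0.1694]
[271, 196, 14, 18, 206] [277. 205.] [ 0.514  -0.1448]
```

Scaled: 0.04 m is 0.8, 0.02 m is 0.4.

```bash
echo '[[-0.02, 0, 0.8, 0, 0.7], [0, 0, 0.8, 0, 0.7], [0, 0, 0.7, 0, 0.7], [0, 0, 0.4, 0, 0.7], [0, 0, 0, 0, 0.7], [0, 0, 0, 0, 0.1], [0, 0, 0, 0, 0.05], [0, 0, 0, 0, 0.05], [0, 0, 0, 0, 0.05]]' | python3 drive.py 80;echo '[[0, 0, -0.4, 0, 0.05], [0, 0, -0.8, 0, 0.05], [0, 0, -0.8, 0, 0.05], [0, 0, -0.6, 0, 0.05], [0, 0, 0, 0, 0.05]]' | python3 drive.py; python3 -c "
from h import *
st();go(con(0,.078),.17,TH)"
```

```text
time_s: 19.8
tool_pos: [0.4744, -0.1486, 0.0482]
eef_rot: [0.122, 0.992, -0.0, 0.001]
contact_force: [1.0, 0.8, 3.8]
opening: 0.125
grasp_force: 81.5
time_s: 20.3
tool_pos: [0.4757, -0.1492, 0.1813]
eef_rot: [0.123, 0.992, -0.0, 0.004]
contact_force: [0.1, -1.1, -3.4]
opening: 0.124
grasp_force: 80.9
t 20.3 tcp [ 0.4757 -0.1492  0.1813] xax yaw 2.896 tilt [ 0.007 -0.001 -1.   ] F [ 0.1 -1.1 -3.4] q [-0.01  0.39  0.3   1.98 -0.16  0.8   1.71]
shift [0.0955, 0.3661, 0.0108] turn -0.431
```

Scaled: 0.0305 m is 0.61, 0.008 m is 0.16, -0.144 rad / 3.1416 = -0.0458.

```bash
echo '[[0.16, 0.61, 0, 0, 0.05], [0.16, 0.61, 0, 0, 0.05], [0.16, 0.61, 0, 0, 0.05], [0.16, 0.61, 0, 0, 0.05], [0.16, 0.61, 0, 0, 0.05], [0.16, 0.61, 0, 0, 0.05], [0.16, 0.61, 0, 0, 0.05], [0.16, 0.61, 0, 0, 0.05], [0.16, 0.61, 0, 0, 0.05], [0.16, 0.61, 0, 0, 0.05], [0.16, 0.61, 0, 0, 0.05], [0.16, 0.61, 0, 0, 0.05], [0, 0, 0, -0.0458, 0.05], [0, 0, 0, -0.0458, 0.05], [0, 0, 0, -0.0455, 0.05], [0, 0, 0, 0, 0.05], [0, 0, 0, 0, 0.05]]' | python3 drive.py |grep -E 'grasp|opening'; python3 -c "
from h import *
st();tc();im=cam('wrist','w9');go(con(0,.078),.17,TH)"
```

```text
opening: 0.121
grasp_force: 80.6
t 22.0 tcp [0.4694 0.2295 0.1768] xax yaw -2.961 tilt [-0.001 -0.    -1.   ] F [ 0.7 -0.2 -2.6] q [-0.64  0.42  0.14  1.91 -0.08  0.82  1.29]
console-frame tcp [-0.0027  0.079   0.1768] F [ 0.7 -0.2 -2.6]
shift [-0.0026, -0.001, 0.0069] turn -0.004
```

The manual's scale: shifts go in shares of 50 mm and turns go in shares of pi rad. Converting my numbers, 0.03 m is 0.6, -0.003 m is -0.06, -0.004 rad / 3.1416 = -0.0013.

```bash
echo '[[-0.06, -0.026, 0, -0.0013, 0.05], [0, 0, 0.6, 0, 0.05], [0, 0, 0.6, 0, 0.05], [0, 0, 0.4, 0, 0.05], [0, 0, 0.2, 0, 0.05], [0, 0, 0.12, 0, 0.05], [0, 0, 0, 0, 0.05]]' | python3 drive.py |grep -E 'grasp|contact|tool'; echo '[[0, 0, 0.08, 0, 0.05], [0, 0, 0.06, 0, 0.05], [0, 0, 0, 0, 0.05]]' | python3 drive.py |grep -E 'grasp|contact|tool';python3 -c "
from h import *
st();tc()"; echo '[[0, 0, 0.04, 0, 0.05], [0, 0, 0, 0, 0.05]]' | python3 drive.py |grep -E 'contact|tool'
```

```text
tool_pos: [0.4731, 0.229, 0.0811]
contact_force: [0.5, -0.1, -1.5]
grasp_force: 80.6
tool_pos: [0.473, 0.2291, 0.0744]
contact_force: [0.6, -0.5, -2.3]
grasp_force: 80.6
t 23.1 tcp [0.473  0.2291 0.0744] xax yaw -2.952 tilt [ 0.  0. -1.] F [ 0.6 -0.5 -2.3] q [-0.61  0.56  0.1   2.01 -0.1   0.57  1.32]
console-frame tcp [0.0008 0.0779 0.0744] F [ 0.6 -0.5 -2.3]
tool_pos: [0.473, 0.2291, 0.0723]
contact_force: [0.4, -0.0, -1.7]
```

Scaled: 0.0015 m is 0.03.

```bash
echo '[[0, 0, 0.03, 0, 0.05], [0, 0, 0, 0, 0.05]]' | python3 drive.py |grep -E 'contact|tool'; echo '[[0, 0, 0.03, 0, 0.05], [0, 0, 0, 0, 0.05]]' | python3 drive.py |grep -E 'contact|tool';
```

```text
tool_pos: [0.473, 0.2293, 0.0721]
contact_force: [-5.5, -1.5, 16.2]
tool_pos: [0.473, 0.2293, 0.0721]
contact_force: [-9.3, -3.6, 37.9]
```

Yellow is seated at 0.072. Release and head for red.

Scaled: -0.04 m is -0.8, -0.03 m is -0.6.

```bash
echo '[[0, 0, -0.06, 0, 0.05], [0, 0, 0, 0, 0.35], [0, 0, 0, 0, 0.35], [0, 0, -0.6, 0, 0.35], [0, 0, -0.8, 0, 0.35], [0, 0, -0.8, 0, 0.35], [0, 0, 0, 0, 0.35]]' | python3 drive.py |grep -E 'contact|tool|open';python3 -c "
from h import *
cam('top','t4');plates('t2',(0,0),[.473,-.363]);print();plates('t4',(0,0),[.473,-.363]);st();go([.473,-.363],.19,-.275)"
```

```text
tool_pos: [0.4755, 0.2301, 0.1867]
contact_force: [0.6, 0.4, -0.2]
opening: 0.351

t 24.4 tcp [0.4743 0.2297 0.1844] xax yaw -2.953 tilt [ 0.004  0.002 -1.   ] F [-0.5  0.7 -0.3] q [-0.64  0.41  0.14  1.9  -0.07  0.83  1.3 ]
shift [0.1127, -0.5819, -0.007] turn 0.464
```

Scaled: -0.0416 m is -0.832, 0.008 m is 0.16, 0.116 rad / 3.1416 = 0.0369.

```bash
echo '[[0.16, -0.832, 0, 0, 0.7], [0.16, -0.832, 0, 0, 0.7], [0.16, -0.832, 0, 0, 0.7], [0.16, -0.832, 0, 0, 0.7], [0.16, -0.832, 0, 0, 0.7], [0.16, -0.832, 0, 0, 0.7], [0.16, -0.832, 0, 0, 0.7], [0.16, -0.832, 0, 0, 0.7], [0.16, -0.832, 0, 0, 0.7], [0.16, -0.832, 0, 0, 0.7], [0.16, -0.832, 0, 0, 0.7], [0.16, -0.832, 0, 0, 0.7], [0.16, -0.832, 0, 0, 0.7], [0.16, -0.832, 0, 0, 0.7], [0, 0, 0, 0.0369, 0.7], [0, 0, 0, 0.0369, 0.7], [0, 0, 0, 0.0369, 0.7], [0, 0, 0, 0.0369, 0.7], [0, 0, 0, 0, 0.7]]' | python3 drive.py |grep -E 'tool';python3 - <<'E'
from h import *
st();cam("wrist","w10");plates("w10",(0,0),[.475,-.36])
v=V("w10");cv2.imwrite("pics/w10b.png",v.img)
E
```

```text
tool_pos: [0.472, -0.3636, 0.1807]
t 26.3 tcp [ 0.472  -0.3636  0.1807] xax yaw 2.865 tilt [-0.002  0.001 -1.   ] F [-0.9  0.3 -0.1] q [ 0.36  0.53  0.34  1.73 -0.21  0.92  2.08]
[241, 116, 44, 11, 412] [263. 121.] [ 0.4327 -0.3531]
[256, 129, 15, 3, 42] [263. 130.] [ 0.4406 -0.3549]
[242, 197, 14, 16, 195] [248. 204.] [ 0.5048 -0.3876]
[269, 197, 14, 16, 181] [275. 205.] [ 0.5126 -0.3634]
```

View pics/w10b.png

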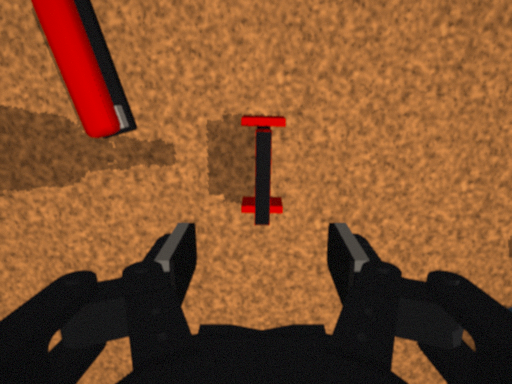

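Red is undisturbed and centred, with its web at u=263 from v=130 to 223.

```bash
echo '[[-0.02, 0, 0.8, 0, 0.7], [0, 0, 0.8, 0, 0.7], [0, 0, 0.7, 0, 0.7], [0, 0, 0.4, 0, 0.7], [0, 0, 0, 0, 0.7], [0, 0, 0, 0, 0.1], [0, 0, 0, 0, 0.05], [0, 0, 0, 0, 0.05], [0, 0, 0, 0, 0.05]]' | python3 drive.py 80;echo '[[0, 0, -0.4, 0, 0.05], [0, 0, -0.8, 0, 0.05], [0, 0, -0.8, 0, 0.05], [0, 0, -0.6, 0, 0.05], [0, 0, 0, 0, 0.05]]' | python3 drive.py; python3 -c "
from h import *
st();go(con(0,0),.17,TH)"
```

```text
time_s: 27.25
tool_pos: [0.4741, -0.3646, 0.0486]
eef_rot: [0.137, 0.991, -0.0, 0.001]
contact_force: [0.4, 0.4, 5.3]
opening: 0.126
grasp_force: 78.4
time_s: 27.75
tool_pos: [0.4751, -0.3659, 0.1821]
eef_rot: [0.137, 0.991, -0.002, 0.003]
contact_force: [-0.2, -0.3, -1.7]
opening: 0.123
grasp_force: 78.5
t 27.8 tcp [ 0.4751 -0.3659  0.1821] xax yaw 2.867 tilt [ 0.006 -0.004 -1.   ] F [-0.2 -0.3 -1.7] q [ 0.36  0.53  0.35  1.73 -0.22  0.92  2.09]
shift [0.1296, 0.502, 0.0099] turn -0.460
```

Scaled: 0.0386 m is 0.772, 0.0096 m is 0.192, -0.115 rad / 3.1416 = -0.0366.

```bash
echo '[[0.192, 0.772, 0, 0, 0.05], [0.192, 0.772, 0, 0, 0.05], [0.192, 0.772, 0, 0, 0.05], [0.192, 0.772, 0, 0, 0.05], [0.192, 0.772, 0, 0, 0.05], [0.192, 0.772, 0, 0, 0.05], [0.192, 0.772, 0, 0, 0.05], [0.192, 0.772, 0, 0, 0.05], [0.192, 0.772, 0, 0, 0.05], [0.192, 0.772, 0, 0, 0.05], [0.192, 0.772, 0, 0, 0.05], [0.192, 0.772, 0, 0, 0.05], [0.192, 0.772, 0, 0, 0.05], [0, 0, 0, -0.0366, 0.05], [0, 0, 0, -0.0366, 0.05], [0, 0, 0, -0.0366, 0.05], [0, 0, 0, -0.0366, 0.05], [0, 0, 0, 0, 0.05], [0, 0, 0, 0, 0.05]]' | python3 drive.py |grep -E 'grasp|opening'; python3 -c "
from h import *
st();tc();go(con(0,-.0002),.17,TH)"
```

```text
opening: 0.125
grasp_force: 78.7
t 29.6 tcp [0.4892 0.1524 0.177 ] xax yaw -2.960 tilt [-0.001 -0.    -1.   ] F [ 0.3 -0.4 -2.2] q [-0.54  0.41  0.2   1.94 -0.11  0.81  1.48]
console-frame tcp [ 0.0025 -0.0005  0.177 ] F [ 0.3 -0.4 -2.2]
shift [0.0025, 0.0003, 0.007] turn -0.003
```

Scaled: 0.03 m is 0.6, 0.02 m is 0.4, -0.003 rad / 3.1416 = -0.001.

```bash
echo '[[0.05, 0.006, 0, -0.001, 0.05], [0, 0, 0.6, 0, 0.05], [0, 0, 0.6, 0, 0.05], [0, 0, 0.4, 0, 0.05], [0, 0, 0.2, 0, 0.05], [0, 0, 0.12, 0, 0.05], [0, 0, 0, 0, 0.05]]' | python3 drive.py |grep -E 'grasp|contact|tool'; echo '[[0, 0, 0.08, 0, 0.05], [0, 0, 0.06, 0, 0.05], [0, 0, 0, 0, 0.05]]' | python3 drive.py |grep -E 'grasp|contact|tool';python3 -c "
from h import *
st();tc()"; echo '[[0, 0, 0.04, 0, 0.05], [0, 0, 0, 0, 0.05]]' | python3 drive.py |grep -E 'contact|tool'
```

```text
tool_pos: [0.4869, 0.1524, 0.0812]
contact_force: [-0.4, 0.4, -2.5]
grasp_force: 78.7
tool_pos: [0.4871, 0.1524, 0.0744]
contact_force: [0.7, -0.2, -2.6]
grasp_force: 78.7
t 30.6 tcp [0.4871 0.1524 0.0744] xax yaw -2.953 tilt [ 0.  0. -1.] F [ 0.7 -0.2 -2.6] q [-0.5   0.55  0.15  2.05 -0.16  0.55  1.52]
console-frame tcp [ 0.0005 -0.      0.0744] F [ 0.7 -0.2 -2.6]
tool_pos: [0.4872, 0.1525, 0.0726]
contact_force: [-0.3, 0.1, -0.3]
```

Scaled: 0.0015 m is 0.03.

```bash
echo '[[0, 0, 0.03, 0, 0.05], [0, 0, 0, 0, 0.05]]' | python3 drive.py |grep -E 'contact|tool'; echo '[[0, 0, 0.02, 0, 0.05], [0, 0, 0, 0, 0.05]]' | python3 drive.py |grep -E 'contact|tool|opening'
```

```text
tool_pos: [0.4872, 0.1526, 0.0724]
contact_force: [-6.6, -0.2, 23.0]
tool_pos: [0.4872, 0.1526, 0.0724]
contact_force: [-9.8, -1.4, 38.9]
opening: 0.122
```

Scaled: -0.04 m is -0.8, -0.03 m is -0.6.

```bash
echo '[[0, 0, -0.06, 0, 0.05], [0, 0, 0, 0, 0.35], [0, 0, 0, 0, 0.35], [0, 0, -0.6, 0, 0.35], [0, 0, -0.8, 0, 0.35], [0, 0, -0.8, 0, 0], [0, 0, -0.8, 0, 0], [0, 0, -0.8, 0, 0], [0.4, 0, 0, 0, 0], [0, 0, 0, 0, 0], [0, 0, 0, 0, 0]]' | python3 drive.py |grep -E 'contact|tool|open';python3 -c "
from h import *
cam('wrist','w11');st();tc();v=V('w11');cv2.imwrite('pics/w11b.png',cv2.resize(v.img,(800,600)))"
```

```text
tool_pos: [0.4672, 0.1487, 0.2624]
contact_force: [0.7, -0.4, -0.2]
opening: -0.002
t 32.4 tcp [0.4674 0.1487 0.2622] xax yaw -2.953 tilt [-0.001 -0.    -1.   ] F [0.7 0.2 0.3] q [-0.58  0.28  0.23  1.87 -0.07  1.    1.44]
console-frame tcp [-1.960e-02 -1.000e-04  2.622e-01] F [0.7 0.2 0.3]
```

View pics/w11b.png

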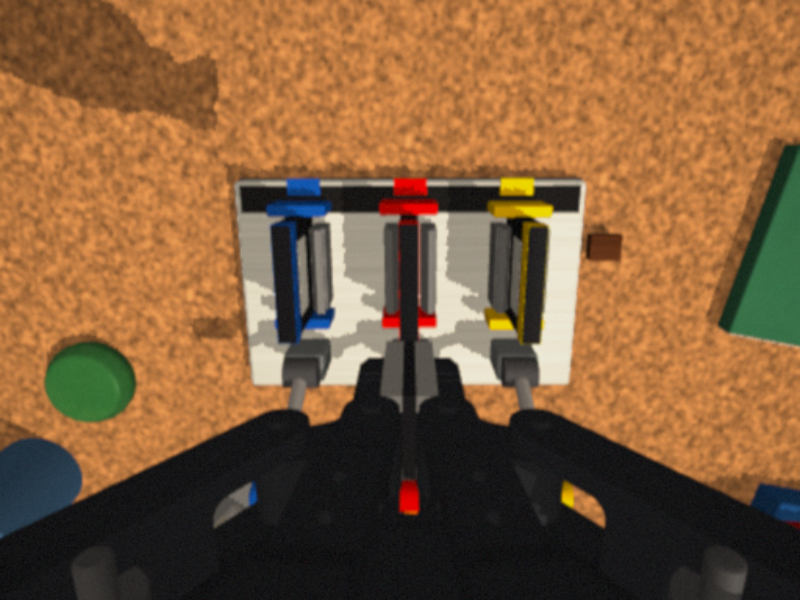

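All three are seated and the levers are open. I'll close blue first, approaching from behind.

Scaled: 0.042 m is 0.84, -0.0418 m is -0.836.

```bash
python3 -c "
from h import *
go(con(.148,-.078),.138,TH)"; echo '[[-0.836, -0.39, 0, 0, 0], [-0.836, -0.39, 0, 0, 0], [-0.836, -0.39, 0, 0, 0], [-0.836, -0.39, 0, 0, 0], [0, 0, 0.84, 0, 0], [0, 0, 0.84, 0, 0], [0, 0, 0.8, 0, 0], [0, 0, 0, 0, 0], [0, 0, 0, 0, 0]]' | python3 drive.py |grep -E 'contact|tool';python3 -c "
from h import *
tc()"
```

```text
shift [-0.1674, -0.0785, 0.124] turn 0.003
tool_pos: [0.6463, 0.1031, 0.1383]
contact_force: [-0.0, -0.5, 1.3]
console-frame tcp [ 0.1479 -0.0778  0.1383] F [-0.  -0.5  1.3]
```

Scaled: 0.01 m is 0.2, 0.008 m is 0.16.

```bash
echo '[[0.2, 0, 0, 0, 0], [0.16, 0, 0, 0, 0], [0.12, 0, 0, 0, 0], [0.12, 0, 0, 0, 0], [0.08, 0, 0, 0, 0]]' | python3 drive.py|grep contact; echo '[[0.08, 0, 0, 0, 0], [0, 0, 0, 0, 0]]' | python3 drive.py|grep contact; echo '[[0.08, 0, 0, 0, 0], [0, 0, 0, 0, 0]]' | python3 drive.py|grep contact;echo '[[0.08, 0, 0, 0, 0]]' | python3 drive.py|grep contact; python3 -c "
from h import *
tc()"
```

```text
contact_force: [2.3, 0.4, 1.2]
contact_force: [0.6, 0.4, -0.8]
contact_force: [-0.0, 0.5, 0.4]
contact_force: [1.5, 0.0, 1.9]
console-frame tcp [ 0.102  -0.0777  0.1386] F [1.5 0.  1.9]
```

Scaled: 0.01 m is 0.2, 0.008 m is 0.16.

```bash
echo '[[0.2, 0, 0, 0, 0], [0.2, 0, 0, 0, 0], [0.2, 0, 0, 0, 0], [0.16, 0, 0, 0, 0], [0, 0, 0, 0, 0]]' | python3 drive.py|grep contact; echo '[[0.1, 0, 0, 0, 0], [0.08, 0, 0, 0, 0]]' | python3 drive.py|grep contact;echo '[[0.06, 0, 0, 0, 0], [0, 0, 0, 0, 0]]' | python3 drive.py|grep contact; python3 -c "
from h import *
tc()"
```

```text
contact_force: [-0.7, -0.8, 0.1]
contact_force: [2.0, 0.4, -1.4]
contact_force: [9.0, 1.3, -5.8]
console-frame tcp [ 0.0541 -0.0778  0.1392] F [ 9.   1.3 -5.8]
```

Scaled: 0.039 m is 0.78, -0.032 m is -0.64.

```bash
echo '[[-0.64, 0, 0, 0, 0], [-0.64, 0, 0, 0, 0], [-0.64, 0, 0, 0, 0], [0, 0.78, 0, 0, 0], [0, 0.78, 0, 0, 0], [0, 0.78, 0, 0, 0], [0, 0.78, 0, 0, 0], [0, 0, 0, 0, 0], [0.2, 0, 0, 0, 0], [0.16, 0, 0, 0, 0], [0.12, 0, 0, 0, 0], [0.12, 0, 0, 0, 0], [0.08, 0, 0, 0, 0]]' | python3 drive.py|grep contact; python3 -c "
from h import *
tc()"; echo '[[0.08, 0, 0, 0, 0], [0, 0, 0, 0, 0]]' | python3 drive.py|grep contact; echo '[[0.08, 0, 0, 0, 0], [0, 0, 0, 0, 0]]' | python3 drive.py|grep contact;echo '[[0.08, 0, 0, 0, 0]]' | python3 drive.py|grep contact; python3 -c "
from h import *
tc()"
```

```text
contact_force: [2.0, 0.6, 0.9]
console-frame tcp [0.113  0.0774 0.1392] F [2.  0.6 0.9]
contact_force: [0.1, 1.0, 0.1]
contact_force: [0.0, -1.1, 0.0]
contact_force: [2.1, -0.1, 1.5]
console-frame tcp [0.1016 0.0783 0.1387] F [ 2.1 -0.1  1.5]
```

Scaled: 0.01 m is 0.2, 0.008 m is 0.16.

```bash
echo '[[0.2, 0, 0, 0, 0], [0.2, 0, 0, 0, 0], [0.2, 0, 0, 0, 0], [0.16, 0, 0, 0, 0], [0, 0, 0, 0, 0]]' | python3 drive.py|grep contact; echo '[[0.1, 0, 0, 0, 0], [0.08, 0, 0, 0, 0]]' | python3 drive.py|grep contact;echo '[[0.06, 0, 0, 0, 0], [0, 0, 0, 0, 0]]' | python3 drive.py|grep contact; python3 -c "
from h import *
tc()"
```

```text
contact_force: [0.9, 0.4, -0.6]
contact_force: [2.8, -0.3, -2.1]
contact_force: [7.3, 1.5, -5.3]
console-frame tcp [0.0532 0.0782 0.1391] F [ 7.3  1.5 -5.3]
```

Yellow is closed; now red.

Scaled: -0.039 m is -0.78, -0.032 m is -0.64.

```bash
echo '[[-0.64, 0, 0, 0, 0], [-0.64, 0, 0, 0, 0], [-0.64, 0, 0, 0, 0], [0, -0.78, 0, 0, 0], [0, -0.78, 0, 0, 0], [0, 0, 0, 0, 0], [0.2, 0, 0, 0, 0], [0.16, 0, 0, 0, 0], [0.12, 0, 0, 0, 0], [0.12, 0, 0, 0, 0], [0.08, 0, 0, 0, 0]]' | python3 drive.py|grep contact; echo '[[0.08, 0, 0, 0, 0], [0, 0, 0, 0, 0]]' | python3 drive.py|grep contact; echo '[[0.08, 0, 0, 0, 0], [0, 0, 0, 0, 0]]' | python3 drive.py|grep contact;echo '[[0.08, 0, 0, 0, 0]]' | python3 drive.py|grep contact; python3 -c "
from h import *
tc()"
```

```text
contact_force: [1.9, 1.6, 1.2]
contact_force: [0.1, 0.4, -0.3]
contact_force: [-0.5, -0.3, -0.7]
contact_force: [1.5, 1.2, 1.2]
console-frame tcp [0.1018 0.0002 0.1387] F [1.5 1.2 1.2]
```

Then back off behind and rise clear; camera last.

Scaled: 0.01 m is 0.2, 0.008 m is 0.16.

```bash
echo '[[0.2, 0, 0, 0, 0], [0.2, 0, 0, 0, 0], [0.2, 0, 0, 0, 0], [0.16, 0, 0, 0, 0], [0, 0, 0, 0, 0]]' | python3 drive.py|grep contact; echo '[[0.1, 0, 0, 0, 0], [0.08, 0, 0, 0, 0]]' | python3 drive.py|grep contact;echo '[[0.06, 0, 0, 0, 0], [0, 0, 0, 0, 0]]' | python3 drive.py|grep contact; python3 -c "
from h import *
tc()"; echo '[[-0.6, 0, 0, 0, 0], [-0.4, 0, 0, 0, 0], [0, 0, -0.8, 0, 0], [0, 0, -0.8, 0, 0], [0, 0, -0.8, 0, 0], [0, 0, -0.6, 0, 0], [0.8, 0, 0, 0, 0], [0.8, 0, 0, 0, 0], [0.6, 0, 0, 0, 0], [0, 0, 0, 0, 0], [0, 0, 0, 0, 0], [0, 0, 0, 0, 0]]' | python3 drive.py; python3 -c "
from h import *
cam('wrist','w12');v=V('w12');cv2.imwrite('pics/w12b.png',cv2.resize(v.img,(800,600)))"
```

```text
contact_force: [-0.4, 0.4, -0.4]
contact_force: [2.8, 1.2, -1.1]
contact_force: [8.8, 1.6, -5.7]
console-frame tcp [0.0537 0.0002 0.1392] F [ 8.8  1.6 -5.7]
time_s: 41.6
tool_pos: [0.4791, 0.151, 0.2888]
eef_rot: [-0.094, 0.996, -0.0, 0.0]
contact_force: [-0.1, -0.4, 0.3]
opening: -0.001
grasp_force: 0.0
```

View pics/w12b.png

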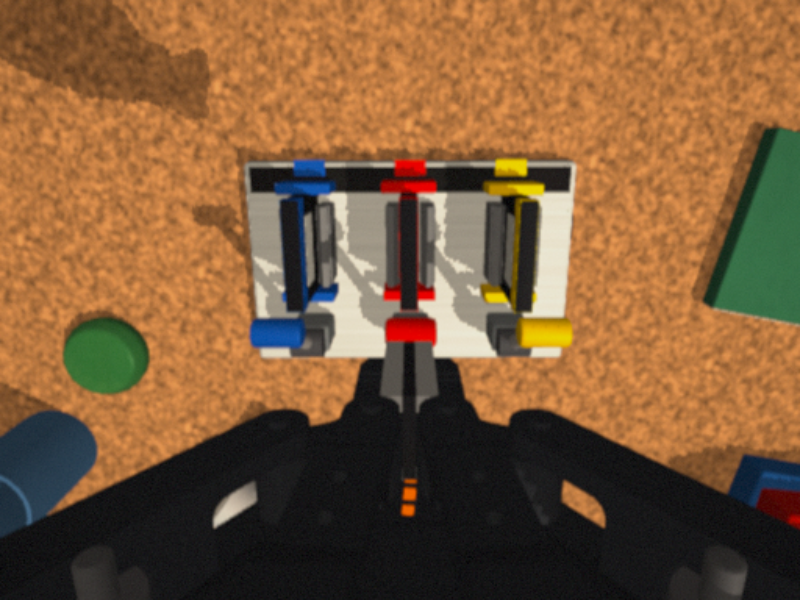

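All drives are seated, and the three grips line up at v≈332, which is the closed position. I'll hand it in.

```bash
python3 -c "
from rig import ctrl, cams, sensors, workorder
print(workorder.finish_job())"
```

```text
the job is handed in; nothing more can be done
None
```

The job is handed in: levers opened red, yellow, blue; all three drives seated in their own colours; levers closed blue, yellow, red; about 42 s used, no bystander touched as far as I could tell, and the hand-in returned no verdict.

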